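Hold a bracket against the fixture fence for clamping

TASK

Be my third hand: fetch the blue bracket from the mat, lay it flat on the fixture plate with its toe edge (the free edge of the flange) square against the steel fence and its left end up against the brass end stop, and press it against the fence with a steady push of about 10 N, without ramming it, so that I can swing the clamps over and tighten them. Keep that push for three seconds or more, then finish while still holding the bracket there: do not let go or back off, and leave the other things on the bench where they are.

Things in the scene. Friction and masses are not known exactly. Their poses are not given: they have to be found in the camera images.
- blue_bracket: The part: blue aluminium L-bracket, 0.2 to 0.35 kg, loose, flat on a 3 mm black mat. Flange 56 (x) by 100 (y) by 10 mm thick; along one long edge a wall (the natural grip) 12 mm thick, x = -28 to -16 mm, rises to 45 mm above the underside. Origin: centre of the underside; z up, x from the wall to the free toe edge (x = +28 mm), y along the bracket, square ends at y = -50 and +50 mm.
- blue_toe (a point): Middle of the blue bracket's toe edge, at the underside: 28 mm along x from its origin. Same axes as the bracket. On the plate the bracket drags with a friction coefficient of 0.5 to 0.7: bearing down hard eats part of the push.
- fixture: Aluminium fixture plate with a grid of holes, fixed to the bench, 180 (x) by 240 (y) by 12 mm thick. Origin: centre of its underside; x points across the plate to the fence (away from the robot), y left along the fence. In front of the fence only the end stop stands on it; behind it (x = 62 to 85 mm) two hand-knob swing clamps, turned aside, tops 63 mm above the bench.
- fence: Ground steel fence rail, fixed on the plate and stiff: 16 mm thick (x), 220 mm long (y), 22 mm tall, top 34 mm above the bench. Origin: centre of its underside, on the plate's top; same axes as the fixture. Its locating face, towards the robot, lies at its x = -8 mm (fixture x = +40 mm).
- fence_face (a point): Middle of the foot of the fence's locating face, on the plate's top, 12 mm above the bench. Same axes as the fixture: x points into the fence.
- stop: End stop: brass block 54 (x) by 16 (y) by 22 mm tall, with two 5 mm screw heads on top, fixed near the left (+y) end of the plate and 6 mm short of the fence; its place along y differs from job to job. Stiff, does not move. Origin: centre of its underside, on the plate's top; same axes as the fixture. Its locating face is at its y = -8 mm, facing -y.
- bare_bracket: Bystander: a second bracket of the same shape, size and axes in bare silver aluminium, on the same mat, waiting its turn.
- caliper: Bystander: a digital caliper lying flat to the left of the plate, roughly along world x, 232 mm long (its x), 15 mm tall. Origin: middle of its beam, on the bench.
- ring_gauge: Bystander: a steel ring gauge, 64 mm across, 22 mm tall, beyond the mat. Origin: centre of its underside.
- screwdriver: Bystander: a screwdriver lying beyond the mat, roughly along world y. Origin: near its middle, on the bench.
- jar: Bystander: a glass jar with a steel lid, 70 mm across, 100 mm tall, standing on the robot's side of the mat, to the right. Origin: centre of its underside.
Things that resemble listed ones, but are neither listed nor needed, are in the scene too. Of the things like the blue_bracket, leave any that is green; of the rest the smaller one is meant.

How it is judged:
On the way:
1. the blue bracket, flat on the plate, square to the fence and up to the end stop, is pressed against the fence by the fingers with 5 to 15 N for 2 s without a break (contact force between blue_bracket and fence between 5 and 15 N and contact force between the fingers and blue_bracket above 1 N and x of blue_toe in the frame of fixture above 0.037 m and y of blue_bracket in the frame of stop between -0.0597 and -0.055 m and angle between the x axis of blue_bracket and the x axis of fixture, either way round below 0.03 rad and z of blue_bracket in the frame of fixture between 0.009 and 0.014 m and angle between blue_bracket's own z axis and vertical below 0.03 rad and linear speed of blue_bracket below 0.01 m/s), for 2 s.
At the end, for the whole second after the job is handed in: The robot still holds the blue bracket: flat on the plate (within 2 mm in height, 0.03 rad tilt), toe to the fence and square to it within 0.03 rad, its left end within 1.7 mm of the end stop, at rest, the fingers on it, and pressed against the fence with 5 to 15 N throughout the last second (all of step 1); the arm keeps its last pose, push and grip.
It fails at once if the blue bracket is rammed or jammed into the fence or the end stop (more than 40 N) (contact force between blue_bracket and fence above 40 N or contact force between blue_bracket and stop above 40 N).
It fails at once if another thing on the bench is moved by more than 30 mm (distance of any of bare_bracket, caliper, ring_gauge, screwdriver, jar from where it was at the start of the episode above 0.03 m).
It also fails if it takes over 70 s, if anything falls off the work surface, if the arm or the gripper's body presses on something with over 40 N, if the wrist force passes 120 N, or if a joint passes its speed limit or range.

ROBOT

A 6-joint arm with a two-finger parallel gripper is mounted at the origin on the work surface. World frame = base frame: x ahead of the robot, y to its left, z up, the work surface at z = 0. Lengths are in m, angles in rad, forces in N, time in s.
With the tool pointing down it reaches from about 0.35 to 0.85 m from the base axis. Payload 8.1 kg.
Tool frame: the origin (TCP) lies at the very end of the fingers, on their centre line; the grasp point (between the pads) lies 19 mm behind it; z points along the fingers, y is the line along which they close (so a half turn about z gives the same grasp; the last joint's range is limited). The gripper opens to 85 mm and grips with 20 to 120 N. Pads are 22 mm wide; open, the fingers measure 114 mm over their backs; the gripper's body (76 mm by 85 mm) begins 54 mm behind the grasp point. The pads swing forward as they close: fully open they stand 13 mm farther back than shut.
Start: joints at [-1.268, 0.13, 1.488, -0, 1.523, -0.085], TCP at [0.227, -0.555, 0.231] pointing down, gripper open.
Joint ranges: [-2.96, 2.96], [-0.89, 2.26], [0.02, 2.5], [-1.34, 4.48], [0, 2.73], [-2.66, 2.66]. Speed limits (rad/s): [2.39, 2.39, 2.79, 3.14, 3.14, 3.14].

INTERFACE

Orientations are given as a rotation vector (axis times angle).
In Python, from workcell import sense, imaging, ticket, spotter gives the robot as it stands.
- The arm moves only by the tool apply_moves, never from a script. Its argument "targets" is a list of rows, each an object with "grip": the opening, from -1 (shut) to 1 (fully open); "dp": the shift along the tool's x, y, z each as a share of 0.025 m, from -1 to 1, a list of three; "spin": the turn about the tool's z as a share of 0.08 rad, from -1 to 1. In form: [{"grip": grip, "dp": [tx, ty, tz], "spin": spin}, ...]. A call has 1 to 20 rows; each row shifts and turns the commanded pose from where the row before left it, along the tool's axes as they then stand; what a row does not reach is not made up. A row lasts 1/10 s, in which the tool goes at most 50 mm and 8.59 degrees, less where a joint would pass 70% of its speed; a pose out of reach is approached as far as the arm can. A call with a number of a shift or a turn outside -1 to 1 is refused whole. A call with a gripper value outside its range is refused whole. The fingers move at their own pace and stop on an object; "grip_force" is the grip in N (left out, the last holds). Time passes only in rows, so rows that do not move let the fingers close. It gives the time, the measured TCP pose, the force, the opening and the grip force at its end, in the units of the state.
- sense(): the state, without advancing time (a new reading comes with each control period).
- imaging.get_image(name): name is "scene" or "top" or "wrist"; returns (picture, depth): 384x512x3 uint8, red, green, blue; 384x512 float32, m along the optical axis (not along the pixel's ray), 0 where there is no reading.
- imaging.camera_info(name): a dict with "fx", "fy", "cx", "cy" (pixels), "world_from_camera" (4x4, takes a point from camera to world coordinates). Camera axes: x right, y up, looking along -z (the intrinsics and any distortion apply to the point x, -y, -z); pixel columns grow to the right and rows downward; lengths in m; the calibration is good to about 2 mm. The wrist camera is an equidistant fisheye: a pixel r from the principal point sees the ray r / f radians off the axis. A picture is of the moment at which its call begins: read the wrist's pose just before it. camera_info takes no time and is no camera call; for the wrist camera it gives the pose at the moment of the call.
- ticket.close_job(): hands the job in; it is judged then, once.
Trained networks look in the newest picture that a camera, given by its name, has taken for a name from the list of things; names that differ only in an ending like _2 or _b are one class to them, and where a whole thing is asked for, a point or a joint stands for the part that bears it (a point fixed in the world has none). Each returns a list of dicts, best first, with "conf" (0 to 1); they miss things now and then, are a little off and sometimes report something else, mostly with a low value. They report only what shows in the picture. A call takes as long as a camera call. They do not tell look-alikes from the thing itself.
- spotter.boxes_of(name, camera): "rect" ([left, top, width, height] in pixels, round what is visible of it).
- spotter.outline_of(name, camera): "mask" (384x512 bool, what is visible of it) and "rect" ([left, top, width, height] in pixels, round what is visible of it).
The state is a dict: "time": time; "q": joint angles; "dq": joint speeds; "effort": joint torques, N m; "eef_pos": TCP position; "ee_rot": TCP orientation; "force": force on the tool from outside, world axes, zero at the start; "moment": the same for the moment, N m; "finger_gap": finger opening in m; "finger_force": force on a finger pad.
Only numpy, scipy, OpenCV 4.12 (cv2) and the standard library are available. Lean on these libraries where they do the work, as an engineer would, in place of code of your own. Each camera call takes 0.05 s, during which the arm holds its last target. There are 200 camera calls.

## Working session

There is one attempt and no reset: what is moved stays moved. The work goes in short steps, Python scripts to look and compute and a tool call to move; the robot and the scene stay as the last step left them, time stands still between calls to the robot, and variables do not carry over. Pictures are saved under pics/ and viewed, at most 10 in all, crops included, and the job is handed in when it is done.

Besides the shell and the picture viewer there is one more tool, called after ">>>" as name(argument=value, ...) on one line, values as JSON. apply_moves: Moves the arm, as the interface text tells. Its arguments: {"type":"object","properties":{"targets":{"type":"array","items":{"type":"object","properties":{"grip":{"type":"number"},"dp":{"type":"array","items":{"type":"number","minimum":-1,"maximum":1}},"spin":{"type":"number","minimum":-1,"maximum":1}}}},"grip_force":{"type":"number"}},"required":["targets"]}

```bash
ls; mkdir -p pics; cat > h.py <<'E'
import numpy as np, cv2
from workcell import sense, imaging, ticket, spotter
def cloud(name):
    info=imaging.camera_info(name); im,d=imaging.get_image(name)
    v,u=np.mgrid[0:d.shape[0],0:d.shape[1]].astype(float)
    x=(u-info['cx'])/info['fx']; y=(v-info['cy'])/info['fy']
    if name=='wrist':
        r=np.hypot(x,y)+1e-9; s=np.tan(np.minimum(r,1.5))/r; x,y=x*s,y*s
    P=np.stack([x*d,-y*d,-d,np.ones_like(d)],-1)@np.array(info['world_from_camera']).T
    return im,d,P[...,:3]
E
python3 - <<'E'
from h import *
ims=[]
for c in ['scene','top']:
    im,d,P=cloud(c); cv2.imwrite(f'pics/{c}0.png',im[...,::-1]); i=imaging.camera_info(c); print(c,{k:(np.round(v,3).tolist()) for k,v in i.items()if k!='name' and not isinstance(v,str)})
    for n in ['blue_bracket','bare_bracket','fixture','fence','stop']:
        for o in spotter.outline_of(n,c)[:4]:
            m=o['mask']&(d>0); print(n,round(o['conf'],2),o['rect'],np.round(np.median(P[m],0),3),'zmax',np.round(np.percentile(P[m][:,2],95),3), im[m].mean(0).round())
s=sense(); print({k:np.round(v,3).tolist() for k,v in s.items()})
E
```

```text
pics
scene {'fx': 496.55, 'fy': 496.55, 'cx': 252.142, 'cy': 180.332, 'world_from_camera': [[-0.836, -0.333, 0.436, 1.157], [0.548, -0.492, 0.677, 0.997], [-0.011, 0.805, 0.593, 0.919], [0.0, 0.0, 0.0, 1.0]]}
blue_bracket 0.79 [307.9, 172.9, 37.2, 27.3] [0.334 0.138 0.017] zmax 0.045 [35. 83. 42.]
blue_bracket 0.65 [244.0, 114.3, 37.7, 26.0] [ 0.29  -0.274  0.016] zmax 0.056 [41. 51. 98.]
blue_bracket 0.6 [223.3, 154.6, 32.0, 27.5] [ 0.495 -0.097  0.013] zmax 0.047 [ 32.  45. 101.]
bare_bracket 0.87 [161.6, 134.9, 17.3, 24.3] [ 0.622 -0.328  0.013] zmax 0.047 [112. 112. 114.]
bare_bracket 0.75 [118.4, 169.4, 49.4, 24.0] [ 0.805 -0.224  0.017] zmax 0.025 [122.  54.  51.]
bare_bracket 0.27 [231.2, 189.1, 104.1, 73.4] [0.542 0.184 0.011] zmax 0.044 [131. 132. 134.]
fixture 0.79 [232.5, 190.0, 105.5, 73.9] [0.542 0.185 0.011] zmax 0.044 [131. 131. 134.]
fixture 0.18 [240.2, 204.0, 60.7, 47.0] [0.581 0.175 0.032] zmax 0.036 [107. 107. 107.]
fence 0.6 [239.3, 204.4, 65.4, 48.2] [0.58  0.192 0.032] zmax 0.037 [106. 106. 106.]
stop 0.44 [297.0, 231.9, 20.0, 14.7] [0.524 0.275 0.031] zmax 0.0
[... 502 characters left out ...]
_bracket 0.75 [341.4, 155.3, 38.2, 29.4] [ 0.613 -0.341  0.014] zmax 0.049 [108. 109. 112.]
bare_bracket 0.31 [268.9, 199.8, 31.5, 15.5] [ 0.5   -0.1    0.013] zmax 0.049 [ 45.  67. 131.]
fixture 0.56 [156.6, 166.1, 82.9, 65.7] [0.526 0.172 0.011] zmax 0.039 [124. 125. 128.]
stop 0.58 [162.5, 187.3, 9.8, 23.0] [0.522 0.27  0.029] zmax 0.038 [111.  99.  83.]
{'time': 0.6, 'q': [-1.268, 0.13, 1.488, 0.0, 1.523, -0.085], 'dq': [0.0, 0.001, -0.001, 0.002, -0.0, 0.002], 'effort': [-0.001, -56.896, -50.06, -0.0, 0.002, -0.0], 'eef_pos': [0.227, -0.555, 0.231], 'ee_rot': [3.083, 0.605, 0.0], 'force': [0.01, -0.257, 0.359], 'moment': [-0.025, -0.005, 0.009], 'finger_force': 0.0, 'finger_gap': 0.085}
```

```bash
python3 - <<'E'
from h import *
im=cv2.imread('pics/top0.png'); cv2.imwrite('pics/crop1.png',cv2.resize(im[140:310,140:400],None,fx=3,fy=3,interpolation=cv2.INTER_CUBIC))
im,d,P=cloud('top')
for o in spotter.outline_of('blue_bracket','top')[:3]:
    m=o['mask']&(d>0); X=P[m]; print(o['rect'],cv2.minAreaRect(X[X[:,2]>0.007][:,:2].astype(np.float32)), 'wall',cv2.minAreaRect(X[X[:,2]>0.035][:,:2].astype(np.float32)))
o=spotter.outline_of('stop','top')[0]; m=o['mask']&(d>0); X=P[m];X=X[X[:,2]>.022];print('stop',cv2.minAreaRect(X[:,:2].astype(np.float32)),X.min(0),X.max(0))
E
```

```text
[269.8, 199.5, 28.7, 13.2] ((0.5014176368713379, -0.10321220755577087), (0.10203565657138824, 0.0567619688808918), 84.69791412353516) wall ((0.479716032743454, -0.09991228580474854), (0.09941175580024719, 0.013015132397413254), 84.91355895996094)
[205.2, 248.8, 18.3, 31.8] ((0.3206343650817871, 0.11502158641815186), (0.09771554917097092, 0.05596843734383583), 5.563882827758789) wall ((0.3200634717941284, 0.13676147162914276), (0.0945885106921196, 0.012191981077194214), 6.103667259216309)
[320.8, 249.4, 40.9, 49.2] ((0.2925723195075989, -0.2657981514930725), (0.07288604974746704, 0.12761804461479187), 63.68632125854492) wall ((0.2798643112182617, -0.2909981310367584), (0.01637486182153225, 0.12410429865121841), 63.81327438354492)Traceback (most recent call last):
  File "<stdin>", line 6, in <module>
IndexError: list index out of range
```

View pics/crop1.png

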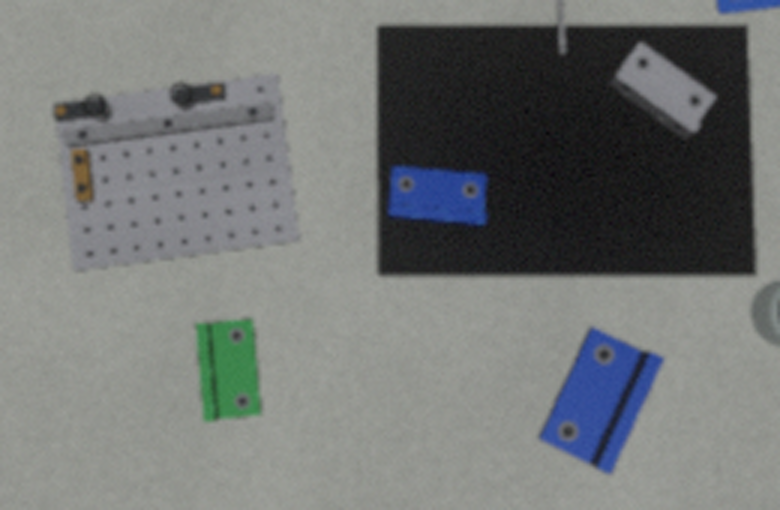

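View pics/scene0.png

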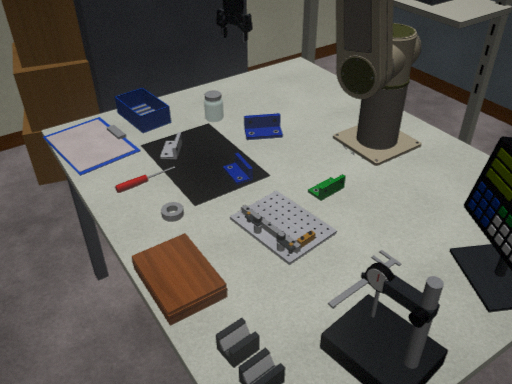

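The blue brackets are the one on the mat at top pixel (286,205), 100 x 57 mm, and the one on the bench at about (341,273), 128 x 73 mm. There is also a green one at (216,264). The smaller blue one, on the mat with its wall towards the robot, is the one meant, and the crop confirms it.

```bash
cat >> h.py <<'E'
from scipy.spatial.transform import Rotation as R
def plan(target,yaw_y,n,pose=None):
    """constant row (dp,spin) reaching TCP target with tool y at world angle yaw_y in n rows"""
    s=sense(); p=np.array(s['eef_pos']); M=R.from_rotvec(s['ee_rot']).as_matrix()
    cur=np.arctan2(M[1,1],M[0,1]); dyaw=(yaw_y-cur+np.pi/2)%np.pi-np.pi/2
    S=sum(M@R.from_rotvec([0,0,-dyaw/n*k]).as_matrix() for k in range(n))
    dp=np.linalg.solve(S,np.array(target)-p)
    print('TCP',p.round(4),'tooly deg',np.degrees(cur).round(2),'tilt',np.degrees(np.arccos(-M[2,2])).round(2),'rows',n,'dp',(dp/.025).round(3),'spin',round(-dyaw/n/.08,3))
E
python3 - <<'E'
from h import *
s=sense(); M=R.from_rotvec(s['ee_rot']).as_matrix(); i=imaging.camera_info('wrist'); W=np.array(i['world_from_camera'])
print('cam in tool',(M.T@(W[:3,3]-s['eef_pos'])).round(3),(M.T@W[:3,:3]).round(3).tolist(),i['fx'],i['cx'],i['cy'])
plan([.44,-.1,.2],np.radians(-5.1),24)
im,d,P=cloud('top')
# fixture: fence front edge & stop from top depth
for a,b in((.008,.016),(.03,.038)):
    m=(P[...,0]>.38)&(P[...,0]<.7)&(P[...,1]>.02)&(P[...,1]<.34)&(P[...,2]>a)&(P[...,2]<b)
    print(a,m.sum(),cv2.minAreaRect(P[m][:,:2].astype(np.float32)),np.median(P[m][:,2]))
E
```

```text
cam in tool [ 0.067  0.001 -0.143] [[0.001, 0.965, 0.262], [1.0, -0.001, -0.0], [0.0, 0.262, -0.965]] 297.3186396354542 256.1094869770161 184.26646312388917
TCP [ 0.2269 -0.5555  0.2313] tooly deg -67.78 tilt 0.0 rows 24 dp [ 0.86  -0.193  0.052] spin -0.57
0.008 2496 ((0.5221656560897827, 0.19057779014110565), (0.20360195636749268, 0.31481435894966125), 8.25743579864502) 0.010922673605993305
0.03 348 ((0.5847936868667603, 0.19045355916023254), (0.10019756108522415, 0.22054746747016907), 24.421070098876953) 0.0330932869929047
```

```bash
python3 - <<'E'
from h import *
plan([.48,-.115,.2],np.radians(-5.1),25)
E
```

```text
TCP [ 0.2269 -0.5554  0.2313] tooly deg -67.78 tilt 0.0 rows 25 dp [ 0.847 -0.116  0.05 ] spin -0.547
```

>>> apply_moves(targets=[{"grip": 1,"dp": [0.847,-0.116,0.05],"spin": -0.547},{"grip": 1,"dp": [0.847,-0.116,0.05],"spin": -0.547},{"grip": 1,"dp": [0.847,-0.116,0.05],"spin": -0.547},{"grip": 1,"dp": [0.847,-0.116,0.05],"spin": -0.547},{"grip": 1,"dp": [0.847,-0.116,0.05],"spin": -0.547},{"grip": 1,"dp": [0.847,-0.116,0.05],"spin": -0.547},{"grip": 1,"dp": [0.847,-0.116,0.05],"spin": -0.547},{"grip": 1,"dp": [0.847,-0.116,0.05],"spin": -0.547},{"grip": 1,"dp": [0.847,-0.116,0.05],"spin": -0.547},{"grip": 1,"dp": [0.847,-0.116,0.05],"spin": -0.547},{"grip": 1,"dp": [0.847,-0.116,0.05],"spin": -0.547},{"grip": 1,"dp": [0.847,-0.116,0.05],"spin": -0.547},{"grip": 1,"dp": [0.847,-0.116,0.05],"spin": -0.547}])

```text
time: 2.1
eef_pos: [0.421, -0.3607, 0.215]
ee_rot: [2.788, 1.449, 0.0]
force: [0.1, 0.7, -0.8]
finger_gap: 0.0853
finger_force: 0.0
```

>>> apply_moves(targets=[{"grip": 0.2,"dp": [0.847,-0.116,0.05],"spin": -0.547},{"grip": 0.2,"dp": [0.847,-0.116,0.05],"spin": -0.547},{"grip": 0.2,"dp": [0.847,-0.116,0.05],"spin": -0.547},{"grip": 0.2,"dp": [0.847,-0.116,0.05],"spin": -0.547},{"grip": 0.2,"dp": [0.847,-0.116,0.05],"spin": -0.547},{"grip": 0.2,"dp": [0.847,-0.116,0.05],"spin": -0.547},{"grip": 0.2,"dp": [0.847,-0.116,0.05],"spin": -0.547},{"grip": 0.2,"dp": [0.847,-0.116,0.05],"spin": -0.547},{"grip": 0.2,"dp": [0.847,-0.116,0.05],"spin": -0.547},{"grip": 0.2,"dp": [0.847,-0.116,0.05],"spin": -0.547},{"grip": 0.2,"dp": [0.847,-0.116,0.05],"spin": -0.547},{"grip": 0.2,"dp": [0.847,-0.116,0.05],"spin": -0.547},{"grip": 0.2,"dp": [0,0,0],"spin": 0},{"grip": 0.2,"dp": [0,0,0],"spin": 0},{"grip": 0.2,"dp": [0,0,0],"spin": 0}])

```text
time: 3.6
eef_pos: [0.4803, -0.1157, 0.2003]
ee_rot: [2.319, 2.119, -0.0]
force: [-0.1, 0.5, -0.4]
finger_gap: 0.0514
finger_force: 0.0
```

```bash
cat >> h.py <<'E'
def bracket(c,pick):
    im,d,P=cloud(c)
    for o in spotter.outline_of('blue_bracket',c):
        m=o['mask']&(d>0); X=P[m]; q=np.median(X,0)
        if np.hypot(*(q[:2]-pick))>.06: continue
        w=X[(X[:,2]>.038)]
        print(c,o['conf'],'all',cv2.minAreaRect(X[X[:,2]>.008][:,:2].astype(np.float32)),'wall',cv2.minAreaRect(w[:,:2].astype(np.float32)),'ztop',np.median(w[:,2]).round(4),len(w),'flange z',np.median(X[X[:,2]<.03][:,2]).round(4))
    return im,d,P
E
python3 - <<'E'
from h import *
im,d,P=bracket('wrist',[.5,-.1]); cv2.imwrite('pics/w1.png',im[...,::-1]); bracket('top',[.5,-.1])
s=sense();print(s['finger_gap'],s['time']);plan([.48,-.1,.2],np.radians(-5.1),1)
E
```

```text
wrist 0.97 all ((0.5040415525436401, -0.10368404537439346), (0.09992600977420807, 0.05562104657292366), 84.5947265625) wall ((0.4824300706386566, -0.10188663005828857), (0.09943453967571259, 0.01210157759487629), 84.5362777709961) ztop 0.048 1139 flange z 0.013
top 0.57 all ((0.46392905712127686, -0.08221733570098877), (0.03439948335289955, 0.08650800585746765), 64.74722290039062) wall ((0.46267572045326233, -0.0706382468342781), (0.029726453125476837, 0.0735815018415451), 41.72411346435547) ztop 0.0469 52 flange z 0.0116
0.05145847266165169 3.8
TCP [ 0.4801 -0.1156  0.2001] tooly deg -5.17 tilt 0.01 rows 1 dp [ 0.622 -0.062  0.003] spin -0.016
```

View pics/w1.png

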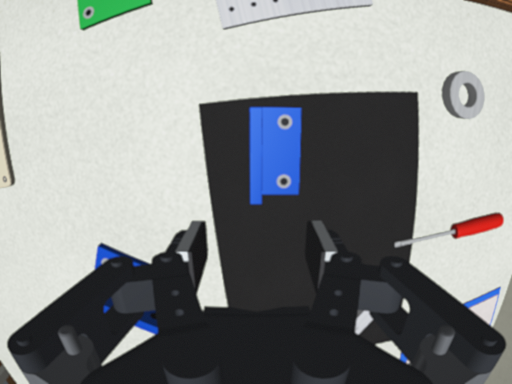

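```bash
python3 - <<'E'
from h import *
plan([.4824,-.1019,.020],np.radians(-5.46),10)
E
```

```text
TCP [ 0.4801 -0.1156  0.2001] tooly deg -5.17 tilt 0.01 rows 10 dp [0.056 0.004 0.72 ] spin 0.006
```

>>> apply_moves(targets=[{"grip": 0.2,"dp": [0.28,0.02,0.9],"spin": 0.03},{"grip": 0.2,"dp": [0.28,0.02,0.9],"spin": 0.03},{"grip": 0.2,"dp": [0,0,0.9],"spin": 0},{"grip": 0.2,"dp": [0,0,0.9],"spin": 0},{"grip": 0.2,"dp": [0,0,0.9],"spin": 0},{"grip": 0.2,"dp": [0,0,0.9],"spin": 0},{"grip": 0.2,"dp": [0,0,0.7],"spin": 0},{"grip": 0.2,"dp": [0,0,0.5],"spin": 0},{"grip": 0.2,"dp": [0,0,0.4],"spin": 0},{"grip": 0.2,"dp": [0,0,0.2],"spin": 0},{"grip": 0.2,"dp": [0,0,0],"spin": 0},{"grip": 0.2,"dp": [0,0,0],"spin": 0}])

```text
time: 5.0
eef_pos: [0.483, -0.1013, 0.0207]
ee_rot: [2.323, 2.114, 0.001]
force: [0.7, 0.4, 0.4]
finger_gap: 0.0511
finger_force: 0.0
```

>>> apply_moves(targets=[{"grip": -1,"dp": [0,0,0],"spin": 0},{"grip": -1,"dp": [0,0,0],"spin": 0},{"grip": -1,"dp": [0,0,0],"spin": 0},{"grip": -1,"dp": [0,0,0],"spin": 0},{"grip": -1,"dp": [0,0,0],"spin": 0},{"grip": -1,"dp": [0,0,0],"spin": 0},{"grip": -1,"dp": [0,0,0],"spin": 0},{"grip": -1,"dp": [0,0,0],"spin": 0}], grip_force=60)

```text
time: 5.8
eef_pos: [0.483, -0.1013, 0.0207]
ee_rot: [2.322, 2.114, 0.001]
force: [-1.2, 0.7, 6.0]
finger_gap: 0.011
finger_force: 59.6
```

>>> apply_moves(targets=[{"grip": -1,"dp": [0,0,-0.2],"spin": 0},{"grip": -1,"dp": [0,0,-0.6],"spin": 0},{"grip": -1,"dp": [0,0,-1],"spin": 0},{"grip": -1,"dp": [0,0,-1],"spin": 0},{"grip": -1,"dp": [0,0,-1],"spin": 0},{"grip": -1,"dp": [0,0,-1],"spin": 0},{"grip": -1,"dp": [0,0,-1],"spin": 0},{"grip": -1,"dp": [0,0,-1],"spin": 0},{"grip": -1,"dp": [0,0,-0.6],"spin": 0},{"grip": -1,"dp": [0,0,0],"spin": 0}])

```text
time: 6.8
eef_pos: [0.4836, -0.1015, 0.2073]
ee_rot: [2.321, 2.113, 0.003]
force: [0.3, -0.4, -2.7]
finger_gap: 0.0113
finger_force: 58.8
```

```bash
python3 - <<'E'
from h import *
s=sense();print(s['force'],s['finger_gap'],s['finger_force'])
plan([.52,.09,.205],np.radians(7.5),10)
E
```

```text
[ 0.26989255 -0.42725492 -2.69121875] 0.011255707893160287 58.81792724132538
TCP [ 0.4836 -0.1015  0.2073] tooly deg -5.37 tilt 0.22 rows 10 dp [0.766 0.152 0.009] spin -0.281
```

>>> apply_moves(targets=[{"grip": -1,"dp": [0.4,0.152,0],"spin": -0.281},{"grip": -1,"dp": [0.766,0.152,0],"spin": -0.281},{"grip": -1,"dp": [0.766,0.152,0],"spin": -0.281},{"grip": -1,"dp": [0.766,0.152,0],"spin": -0.281},{"grip": -1,"dp": [0.766,0.152,0],"spin": -0.281},{"grip": -1,"dp": [0.766,0.152,0],"spin": -0.281},{"grip": -1,"dp": [0.766,0.152,0],"spin": -0.281},{"grip": -1,"dp": [0.766,0.152,0],"spin": -0.281},{"grip": -1,"dp": [0.766,0.152,0],"spin": -0.281},{"grip": -1,"dp": [0.766,0.152,0],"spin": -0.281},{"grip": -1,"dp": [0.3,0,0],"spin": 0},{"grip": -1,"dp": [0,0,0],"spin": 0},{"grip": -1,"dp": [0,0,0],"spin": 0}])

```text
time: 8.1
eef_pos: [0.5166, 0.0883, 0.2041]
ee_rot: [-2.07, -2.362, 0.002]
force: [0.3, -0.3, -1.9]
finger_gap: 0.0108
finger_force: 58.6
```

```bash
python3 - <<'E'
from h import *
im,d,P=cloud('wrist'); cv2.imwrite('pics/w2.png',im[...,::-1]); np.savez('w2.npz',im=im,d=d,P=P)
out={}
for n in ['fixture','fence','stop','blue_bracket']:
    for k,o in enumerate(spotter.outline_of(n,'wrist')[:2]):
        m=o['mask']&(d>0);X=P[m];print(n,round(o['conf'],2),o['rect'],X.min(0).round(3),X.max(0).round(3),np.median(X,0).round(4)); out[f'{n}{k}']=m
np.savez('m2.npz',**out)
s=sense();print(s['time']);plan([.52,.09,.205],np.radians(7.5),1)
E
```

```text
fixture 0.73 [196.7, 0.0, 169.9, 193.3] [ 0.423  0.038 -0.002] [0.638 0.295 0.232] [0.5165 0.1873 0.0122]
fixture 0.64 [312.1, 1.6, 19.1, 136.2] [0.556 0.13  0.01 ] [0.594 0.286 0.036] [0.5731 0.2045 0.0337]
fence 0.72 [312.4, 1.7, 21.1, 135.3] [0.556 0.129 0.01 ] [0.594 0.286 0.036] [0.5731 0.2042 0.0337]
stop 0.65 [260.5, 0.0, 50.5, 18.4] [0.498 0.258 0.01 ] [0.554 0.278 0.041] [0.5259 0.265  0.0337]
stop 0.48 [388.1, 252.7, 41.6, 35.0] [ 0.728 -0.067 -0.001] [ 0.811 -0.01   0.024] [ 0.759  -0.029   0.0207]
blue_bracket 0.79 [238.8, 131.5, 114.7, 181.4] [ 0.498 -0.12  -0.001] [0.645 0.144 0.279] [0.5322 0.1125 0.1968]
blue_bracket 0.77 [55.6, 101.9, 89.3, 47.7] [ 0.263  0.079 -0.002] [0.376 0.146 0.047] [0.3314 0.1159 0.0102]
8.35
TCP [0.5172 0.0879 0.2051] tooly deg 7.44 tilt 0.01 rows 1 dp [0.068 0.123 0.003] spin -0.012
```

View pics/w2.png

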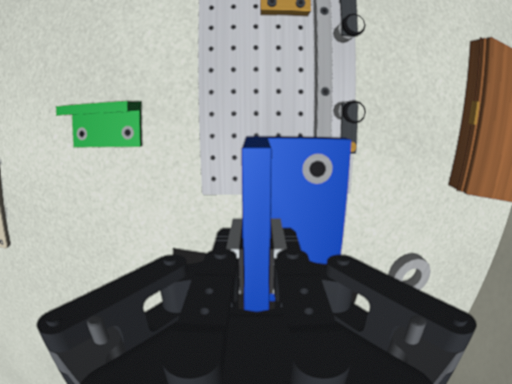

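```bash
cat > fit.py <<'E'
from h import *
def edges(P,M,fence,stop):
    F=P[fence]; F=F[(abs(F[:,2]-.034)<.003)]
    t=np.radians(7.5)
    for _ in range(4):
        ex=np.array([np.cos(t),np.sin(t)]);ey=np.array([-ex[1],ex[0]])
        a=F[:,:2]@ex;b=F[:,:2]@ey
        bins=np.arange(b.min()+.004,b.max()-.004,.006)
        L=[(np.percentile(a[(b>=q)&(b<q+.006)],3),q+.003) for q in bins if ((b>=q)&(b<q+.006)).sum()>8]
        H=[(np.percentile(a[(b>=q)&(b<q+.006)],97),q+.003) for q in bins if ((b>=q)&(b<q+.006)).sum()>8]
        L=np.array(L);H=np.array(H);k=np.polyfit(L[:,1],L[:,0],1);r=L[:,0]-np.polyval(k,L[:,1]);g=abs(r)<.0015
        k=np.polyfit(L[g,1],L[g,0],1); t-=np.arctan(k[0])
    ex=np.array([np.cos(t),np.sin(t)]);ey=np.array([-ex[1],ex[0]])
    print('yaw',np.degrees(t).round(2),'face a',np.percentile(L[:,0],50).round(4),'back',np.median(H[:,0]).round(4),'rms',r[g].std().round(5))
    S=P[stop];S=S[abs(S[:,2]-.034)<.003]; a=S[:,:2]@ex;b=S[:,:2]@ey
    fb=[np.percentile(b[(a>=q)&(a<q+.005)],2) for q in np.arange(a.min()+.003,a.max()-.006,.005)]
    print('stop face b',np.round(fb,4),'a range',a.min().round(4),a.max().round(4),'bmax',b.max().round(4))
    return t,ex,ey
if __name__=='__main__':
    z=np.load('w2.npz');m=np.load('m2.npz');P=z['P']
    t,ex,ey=edges(P,None,m['fence0'],m['stop0'])
    s=sense();p=np.array(s['eef_pos']);M=R.from_rotvec(s['ee_rot']).as_matrix();print('tcp a,b',(p[:2]@ex).round(4),(p[:2]@ey).round(4))
    B=P[m['blue_bracket0']];B=B[abs(B[:,2]-.2)<.06];C=(B-p)@M  # tool frame x,y,z
    im=z['im'][m['blue_bracket0']][abs(P[m['blue_bracket0']][:,2]-.2)<.06].astype(int)
    C=C[(im[:,2]-im[:,0]>40)]
    print('hist tool z',*np.histogram(C[:,2],bins=np.arange(-.04,.03,.004)))
    W=C[(C[:,2]<-.022)&(C[:,2]>-.032)];Fl=C[(C[:,2]>-.002)&(C[:,2]<.012)&(C[:,1]>.012)]
    for n,Q in(('wall',W),('flange',Fl)):
        print(n,len(Q),Q.min(0).round(4),Q.max(0).round(4),np.median(Q,0).round(4))
        A=np.c_[Q[:,:2],np.ones(len(Q))];print(' plane',np.linalg.lstsq(A,Q[:,2],rcond=None)[0].round(4))
    # toe edge & wall edges vs tool x ; left end vs tool y
    for x0 in np.arange(0,.05,.008):
        q=Fl[(Fl[:,0]>=x0)&(Fl[:,0]<x0+.008)]; w=W[(W[:,0]>=x0)&(W[:,0]<x0+.008)]
        if len(q)>5 and len(w)>5: print(x0.round(3),'toe',np.percentile(q[:,1],98).round(4),'wall',np.percentile(w[:,1],[2,98]).round(4))
    for y0 in np.arange(.012,.05,.008):
        q=Fl[(Fl[:,1]>=y0)&(Fl[:,1]<y0+.008)]
        if len(q)>5: print('end at y',y0.round(3),np.percentile(q[:,0],99).round(4))
    print('wall end',np.percentile(W[:,0],99).round(4))
E
python3 fit.py
```

```text
yaw 7.8 face a 0.5895 back 0.6046 rms 0.00027
stop face b [0.1878 0.1881 0.1885 0.1884 0.188  0.1883 0.1878 0.188  0.1879] a range 0.5294 0.5826 bmax 0.2011
tcp a,b 0.5243 0.0169
hist tool z [   4   35    4 4457   49   36   29   26   26   24   21  703 6795   11
    1    0    0] [-4.00000000e-02 -3.60000000e-02 -3.20000000e-02 -2.80000000e-02
 -2.40000000e-02 -2.00000000e-02 -1.60000000e-02 -1.20000000e-02
 -8.00000000e-03 -4.00000000e-03 -3.46944695e-17  4.00000000e-03
  8.00000000e-03  1.20000000e-02  1.60000000e-02  2.00000000e-02
  2.40000000e-02  2.80000000e-02]
wall 4487 [-0.029  -0.0056 -0.0282] [ 0.0504  0.0199 -0.0221] [ 0.0188  0.0006 -0.0263]
 plane [ 0.0017 -0.0014 -0.0263]
flange 6860 [-0.0226  0.012   0.0062] [0.0506 0.0505 0.011 ] [0.0195 0.0324 0.0088]
 plane [0.0012 0.0039 0.0087]
0.0 toe 0.0492 wall [-0.0047  0.0058]
0.008 toe 0.0493 wall [-0.005  0.006]
0.016 toe 0.0494 wall [-0.0049  0.0064]
0.024 toe 0.0495 wall [-0.0053  0.0066]
0.032 toe 0.0495 wall [-0.0051  0.0065]
0.04 toe 0.0494 wall [-0.0051  0.0064]
0.048 toe 0.0492 wall [-0.005   0.0063]
end at y 0.012 0.0503
end at y 0.02 0.05
end at y 0.028 0.0501
end at y 0.036 0.0501
end at y 0.044 0.0498
wall end 0.0501
```

```bash
python3 - <<'E'
from h import *
t=np.radians(7.8);ex=np.array([np.cos(t),np.sin(t)]);ey=np.array([-ex[1],ex[0]])
plan([*(.5275*ex+.1338*ey),.205],t,8); plan([*(.5275*ex+.1338*ey),.045],t,8)
E
```

```text
TCP [0.5172 0.0879 0.2051] tooly deg 7.44 tilt 0.01 rows 8 dp [0.584 0.014 0.   ] spin -0.01
TCP [0.5172 0.0879 0.2051] tooly deg 7.44 tilt 0.01 rows 8 dp [0.585 0.014 0.8  ] spin -0.01
```

>>> apply_moves(targets=[{"grip": -1,"dp": [0.4,0.014,0],"spin": -0.01},{"grip": -1,"dp": [0.6,0.014,0],"spin": -0.01},{"grip": -1,"dp": [0.7,0.014,0],"spin": -0.01},{"grip": -1,"dp": [0.8,0.014,0],"spin": -0.01},{"grip": -1,"dp": [0.8,0.014,0],"spin": -0.01},{"grip": -1,"dp": [0.7,0.014,0],"spin": -0.01},{"grip": -1,"dp": [0.45,0.014,0.3],"spin": -0.01},{"grip": -1,"dp": [0.2,0.014,0.7],"spin": -0.01},{"grip": -1,"dp": [0,0,0.9],"spin": 0},{"grip": -1,"dp": [0,0,0.9],"spin": 0},{"grip": -1,"dp": [0,0,0.9],"spin": 0},{"grip": -1,"dp": [0,0,0.9],"spin": 0},{"grip": -1,"dp": [0,0,0.9],"spin": 0},{"grip": -1,"dp": [0,0,0.7],"spin": 0},{"grip": -1,"dp": [0,0,0.4],"spin": 0},{"grip": -1,"dp": [0,0,0],"spin": 0},{"grip": -1,"dp": [0,0,0],"spin": 0},{"grip": -1,"dp": [0,0,0],"spin": 0}])

```text
time: 10.15
eef_pos: [0.5054, 0.2046, 0.0414]
ee_rot: [2.063, 2.368, 0.003]
force: [0.4, -0.5, -2.1]
finger_gap: 0.0108
finger_force: 58.6
```

```bash
python3 - <<'E'
from fit import *
im,d,P=cloud('wrist'); cv2.imwrite('pics/w3.png',im[...,::-1])
o={}
for n in ['fence','stop','blue_bracket']:
    r=spotter.outline_of(n,'wrist')[:3]; print(n,[(round(x['conf'],2),x['rect']) for x in r]); o[n]=r
np.savez('w3.npz',im=im,d=d,P=P)
f=(abs(P[...,2]-.034)<.0025)
s=sense();p=np.array(s['eef_pos'])
try: t,ex,ey=edges(P,None,o['fence'][0]['mask']&f,o['stop'][0]['mask']&f)
except Exception as e: print(e)
t=np.radians(7.8);ex=np.array([np.cos(t),np.sin(t)]);ey=np.array([-ex[1],ex[0]])
print('tcp',p.round(4),'a,b',(p[:2]@ex).round(4),(p[:2]@ey).round(4),np.round(s['force'],2)); plan(p,t,1)
E
```

```text
fence [(0.74, [257.5, 95.2, 104.1, 38.5])]
stop [(0.93, [256.9, 96.0, 102.8, 36.3])]
blue_bracket [(0.83, [241.7, 135.2, 108.9, 173.8]), (0.64, [0.7, 237.1, 86.2, 70.1])]
yaw 6.02 face a 0.5156 back 0.5666 rms 0.0
stop face b [0.2057 0.2051 0.205  0.2053 0.2056 0.2058 0.2062 0.2059 0.2062] a range 0.5233 0.5769 bmax 0.2218
tcp [0.505  0.2044 0.0409] a,b 0.5281 0.1339 [ 0.82 -0.68 -2.87]
TCP [0.505  0.2044 0.0409] tooly deg 7.87 tilt 0.09 rows 1 dp [ 0.  0. -0.] spin 0.015
```

View pics/w3.png

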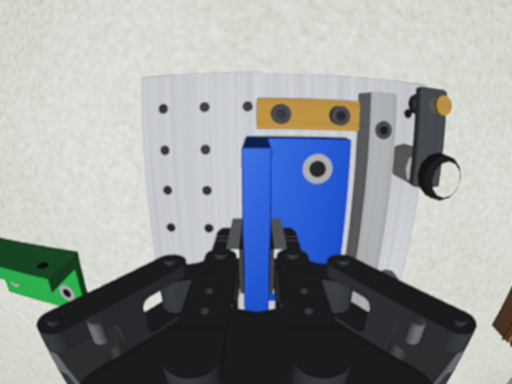

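The bracket's left end is at row 138. The stop is just beyond it, at (307,113), and the fence is at about column 375, with a small gap to each. The network's "fence" box is really the stop, so I'll measure the fence by region.

```bash
python3 - <<'E'
from fit import *
z=np.load('w3.npz');P=z['P'];im=z['im'].astype(int)
v,u=np.mgrid[0:384,0:512]; f=abs(P[...,2]-.034)<.0025; gray=abs(im[...,0]-im[...,2])<25
F=f&gray&(u>340)&(u<420)&(v>92)&(v<250); S=f&(im[...,0]-im[...,2]>30)&(u>250)&(u<362)&(v<135)
print(F.sum(),S.sum()); t,ex,ey=edges(P,None,F,S)
s=sense();p=np.array(s['eef_pos']);print('a,b',p[:2]@ex,p[:2]@ey)
M=R.from_rotvec(s['ee_rot']).as_matrix();C=(P-p)@M
for n,Q in(('stop',C[S]),('fence',C[F])): print(n,np.percentile(Q,[1,50,99],axis=0).round(4).tolist())
B=C[(im[...,2]-im[...,0]>40)&(u>235)&(u<360)&(v>130)&(v<310)]; Fl=B[(B[:,2]>.002)&(B[:,1]>.012)]
print('br end',np.percentile(Fl[:,0],99.),'toe',np.percentile(Fl[:,1],98),'z',np.median(Fl[:,2]))
pl=P[gray&(u>150)&(u<240)&(v>100)&(v<220)];print('plate z',np.median(pl[:,2]))
E
```

```text
4279 2476
yaw 7.8 face a 0.5894 back 0.6046 rms 0.00013
stop face b [0.1887 0.1887 0.1888 0.1884 0.1885 0.1886 0.1887 0.1883 0.1885] a range 0.5299 0.5835 bmax 0.2042
a,b 0.5280924360515303 0.13395124318271998
stop [[0.0544, 0.0019, 0.0055], [0.0623, 0.0274, 0.007], [0.07, 0.0545, 0.0085]]
fence [[-0.0139, 0.0611, 0.0054], [0.0346, 0.0688, 0.0071], [0.0746, 0.0856, 0.0091]]
br end 0.04973142987885662 toe 0.050525212795493456 z 0.007327194182855608
plate z 0.011993568807922184
```

>>> apply_moves(targets=[{"grip": -1,"dp": [0,0,0.15],"spin": 0},{"grip": -1,"dp": [0,0,0.12],"spin": 0},{"grip": -1,"dp": [0,0,0.08],"spin": 0},{"grip": -1,"dp": [0,0,0.03],"spin": 0},{"grip": -1,"dp": [0,0,0],"spin": 0},{"grip": -1,"dp": [0,0,0],"spin": 0}])

```text
time: 10.95
eef_pos: [0.5044, 0.2042, 0.0305]
ee_rot: [-2.064, -2.369, -0.0]
force: [0.5, 0.2, -2.9]
finger_gap: 0.0111
finger_force: 58.6
```

>>> apply_moves(targets=[{"grip": -1,"dp": [0,0,0.02],"spin": 0},{"grip": -1,"dp": [0,0,0],"spin": 0}])

```text
time: 11.15
eef_pos: [0.5045, 0.2042, 0.0301]
ee_rot: [2.064, 2.369, 0.0]
force: [0.0, -0.2, -1.8]
finger_gap: 0.0107
finger_force: 58.6
```

>>> apply_moves(targets=[{"grip": -1,"dp": [0,0,0.02],"spin": 0},{"grip": -1,"dp": [0,0,0],"spin": 0}])

```text
time: 11.35
eef_pos: [0.5045, 0.2042, 0.0297]
ee_rot: [2.064, 2.369, 0.0]
force: [0.3, -0.2, 0.1]
finger_gap: 0.0109
finger_force: 58.8
```

>>> apply_moves(targets=[{"grip": -1,"dp": [0,0,0.015],"spin": 0},{"grip": -1,"dp": [0,0,0],"spin": 0}])

```text
time: 11.55
eef_pos: [0.5045, 0.2043, 0.0297]
ee_rot: [2.063, 2.369, 0.0]
force: [-3.5, -1.2, 5.0]
finger_gap: 0.0113
finger_force: 59.8
```

>>> apply_moves(targets=[{"grip": -1,"dp": [0,0,-0.012],"spin": 0},{"grip": -1,"dp": [0.03,0,0],"spin": 0},{"grip": -1,"dp": [0.03,0,0],"spin": 0},{"grip": -1,"dp": [0.03,0,0],"spin": 0},{"grip": -1,"dp": [0.03,0,0],"spin": 0},{"grip": -1,"dp": [0,0,0],"spin": 0}])

```text
time: 12.15
eef_pos: [0.5044, 0.2073, 0.0297]
ee_rot: [2.063, 2.368, 0.001]
force: [1.4, -1.8, 3.2]
finger_gap: 0.0107
finger_force: 59.4
```

>>> apply_moves(targets=[{"grip": -1,"dp": [0.016,0,0],"spin": 0},{"grip": -1,"dp": [0.012,0,0],"spin": 0},{"grip": -1,"dp": [0,0,0],"spin": 0}])

```text
time: 12.45
eef_pos: [0.5042, 0.2079, 0.0297]
ee_rot: [2.063, 2.368, 0.001]
force: [1.3, -2.6, 4.7]
finger_gap: 0.0109
finger_force: 59.5
```

>>> apply_moves(targets=[{"grip": -1,"dp": [0.01,0,-0.01],"spin": 0},{"grip": -1,"dp": [0.01,0,0],"spin": 0},{"grip": -1,"dp": [0,0,0],"spin": 0}])

```text
time: 12.75
eef_pos: [0.5038, 0.2084, 0.0297]
ee_rot: [2.064, 2.369, 0.0]
force: [1.5, -2.5, 3.6]
finger_gap: 0.0112
finger_force: 59.5
```

>>> apply_moves(targets=[{"grip": -1,"dp": [0.01,0,0],"spin": 0},{"grip": -1,"dp": [0.008,0,0],"spin": 0},{"grip": -1,"dp": [0,0,0],"spin": 0}])

```text
time: 13.05
eef_pos: [0.5037, 0.2088, 0.0297]
ee_rot: [-2.064, -2.369, 0.0]
force: [0.9, -3.2, 3.7]
finger_gap: 0.011
finger_force: 59.6
```

>>> apply_moves(targets=[{"grip": -1,"dp": [0.008,0,-0.012],"spin": 0},{"grip": -1,"dp": [0.008,0,0],"spin": 0},{"grip": -1,"dp": [0,0,0],"spin": 0}])

```text
time: 13.35
eef_pos: [0.5036, 0.2088, 0.0297]
ee_rot: [2.064, 2.368, -0.001]
force: [2.5, -4.1, 1.6]
finger_gap: 0.0112
finger_force: 59.2
```

>>> apply_moves(targets=[{"grip": -1,"dp": [0.01,0,0],"spin": 0},{"grip": -1,"dp": [0,0,0],"spin": 0}])

```text
time: 13.55
eef_pos: [0.5036, 0.2089, 0.0298]
ee_rot: [2.064, 2.368, -0.001]
force: [1.8, -4.8, 2.2]
finger_gap: 0.011
finger_force: 59.3
```

>>> apply_moves(targets=[{"grip": -1,"dp": [0,0.03,-0.004],"spin": 0},{"grip": -1,"dp": [0,0.04,0],"spin": 0},{"grip": -1,"dp": [0,0.04,0],"spin": 0},{"grip": -1,"dp": [0,0.04,0],"spin": 0},{"grip": -1,"dp": [0,0.04,0],"spin": 0},{"grip": -1,"dp": [0,0.04,0],"spin": 0},{"grip": -1,"dp": [0,0.04,0],"spin": 0},{"grip": -1,"dp": [0,0.04,0],"spin": 0},{"grip": -1,"dp": [0,0.03,0],"spin": 0},{"grip": -1,"dp": [0,0,0],"spin": 0}])

```text
time: 14.55
eef_pos: [0.5102, 0.2097, 0.0298]
ee_rot: [-2.062, -2.367, 0.007]
force: [-7.6, -9.4, 11.7]
finger_gap: 0.0106
finger_force: 60.6
```

```bash
cat > st.py <<'E'
from h import *
t=np.radians(7.8);ex=np.array([np.cos(t),np.sin(t)]);ey=np.array([-ex[1],ex[0]])
s=sense();p=s['eef_pos'];f=s['force'];print(s['time'],'a,b',(p[:2]@ex).round(4),(p[:2]@ey).round(4),'F a,b,z',(f[:2]@ex).round(2),(f[:2]@ey).round(2),f[2].round(2),np.round(s['moment'],2))
plan(p,t,1)
E
python3 st.py
```

```text
14.55 a,b 0.5339 0.1385 F a,b,z -8.8 -8.23 11.73 [-1.19  1.08 -0.02]
TCP [0.5102 0.2097 0.0298] tooly deg 7.88 tilt 0.26 rows 1 dp [ 0.  0. -0.] spin 0.017
```

>>> apply_moves(targets=[{"grip": -1,"dp": [-0.01,0,-0.012],"spin": 0},{"grip": -1,"dp": [0,0,-0.012],"spin": 0},{"grip": -1,"dp": [0,0,0],"spin": 0}])

```text
time: 14.85
eef_pos: [0.5103, 0.2097, 0.0298]
ee_rot: [-2.062, -2.367, 0.006]
force: [-4.3, -6.1, 3.8]
finger_gap: 0.0108
finger_force: 59.7
```

```bash
python3 st.py
```

```text
14.85 a,b 0.534 0.1385 F a,b,z -5.09 -5.47 3.79 [-0.85  0.54 -0.05]
TCP [0.5103 0.2097 0.0298] tooly deg 7.88 tilt 0.23 rows 1 dp [ 0.  0. -0.] spin 0.017
```

```bash
cat > gap.py <<'E'
from fit import *
import sys
im0,d,P=cloud('wrist'); cv2.imwrite(sys.argv[1],im0[...,::-1]); im=im0.astype(int)
v,u=np.mgrid[0:384,0:512]; f=abs(P[...,2]-.034)<.0025; gray=abs(im[...,0]-im[...,2])<25
F=f&gray&(u>330)&(u<400)&(v>92)&(v<250); S=f&(im[...,0]-im[...,2]>30)&(u>230)&(u<362)&(v<150)
t,ex,ey=edges(P,None,F,S); B=P[(im[...,2]-im[...,0]>40)&(u>235)&(u<365)&(v>125)&(v<310)]
Fl=B[(B[:,2]>.016)&(B[:,2]<.03)];Fl=Fl[(Fl[:,:2]@ex)>Fl[:,:2].dot(ex).max()-.035];a=Fl[:,:2]@ex;b=Fl[:,:2]@ey
for q in np.arange(b.max()-.06,b.max(),.012):
    k=(b>=q)&(b<q+.012)
    if k.sum()>20: print('toe a at b',q.round(3),np.percentile(a[k],98).round(4))
print('end b',np.percentile(b,99).round(4)); A=np.c_[a-a.mean(),b-b.mean(),np.ones(len(a))];print('flange plane',np.linalg.lstsq(A,Fl[:,2],rcond=None)[0].round(4))
E
python3 gap.py pics/w4.png
```

```text
yaw 7.81 face a 0.5895 back 0.6045 rms 0.00011
stop face b [0.1881 0.1882 0.1887 0.1888 0.1888 0.1885 0.1886 0.1886 0.1888] a range 0.5299 0.5836 bmax 0.2041
toe a at b 0.127 0.5843
toe a at b 0.139 0.584
toe a at b 0.151 0.5842
toe a at b 0.163 0.5843
toe a at b 0.175 0.5843
end b 0.1862
flange plane [-0.002   0.0002  0.022 ]
```

View pics/w4.png

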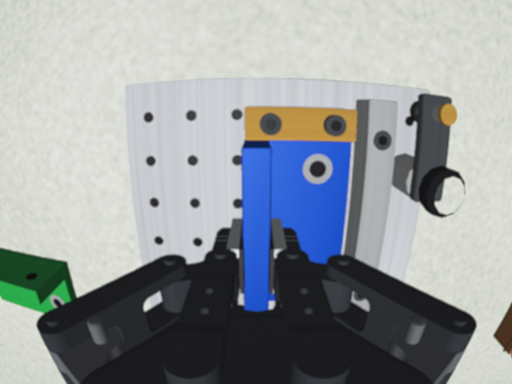

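The toe is still 5 mm short of the fence, level and square, and the end is at the stop. Friction on the plate is holding it, so I'll unload slightly and carry on.

>>> apply_moves(targets=[{"grip": -1,"dp": [-0.015,0,-0.015],"spin": 0},{"grip": -1,"dp": [0,0.03,0],"spin": 0},{"grip": -1,"dp": [0,0.03,0],"spin": 0},{"grip": -1,"dp": [0,0,0],"spin": 0}])

```text
time: 15.3
eef_pos: [0.5132, 0.2101, 0.0304]
ee_rot: [-2.063, -2.368, 0.002]
force: [0.2, -1.7, -2.5]
finger_gap: 0.0112
finger_force: 58.5
```

```bash
python3 st.py
```

```text
15.3 a,b 0.5369 0.1385 F a,b,z -0.01 -1.73 -2.5 [-0.5   0.14 -0.05]
TCP [0.5132 0.2101 0.0304] tooly deg 7.88 tilt 0.07 rows 1 dp [ 0.  0. -0.] spin 0.016
```

>>> apply_moves(targets=[{"grip": -1,"dp": [0,0.02,0],"spin": 0},{"grip": -1,"dp": [0,0.02,0],"spin": 0},{"grip": -1,"dp": [0.004,0.01,0],"spin": 0},{"grip": -1,"dp": [0,0,0.015],"spin": 0},{"grip": -1,"dp": [0,0,0],"spin": 0}])

```text
time: 15.8
eef_pos: [0.5146, 0.2103, 0.0308]
ee_rot: [-2.064, -2.368, 0.001]
force: [-2.8, -4.3, 0.3]
finger_gap: 0.0113
finger_force: 59.0
```

```bash
python3 st.py
```

```text
15.8 a,b 0.5384 0.1385 F a,b,z -3.35 -3.86 0.26 [-0.62  0.55 -0.13]
TCP [0.5146 0.2103 0.0308] tooly deg 7.87 tilt 0.04 rows 1 dp [ 0.  0. -0.] spin 0.015
```

>>> apply_moves(targets=[{"grip": -1,"dp": [0,0,0],"spin": 0},{"grip": -1,"dp": [0,0,0],"spin": 0},{"grip": -1,"dp": [0,0,0],"spin": 0}])

```text
time: 16.1
eef_pos: [0.5146, 0.2103, 0.0307]
ee_rot: [-2.064, -2.368, 0.001]
force: [-3.5, -3.9, -0.7]
finger_gap: 0.0108
finger_force: 59.0
```

```bash
python3 st.py; python3 gap.py pics/w5.png; python3 st.py
```

```text
16.1 a,b 0.5384 0.1386 F a,b,z -4.0 -3.35 -0.72 [-0.66  0.55 -0.15]
TCP [0.5146 0.2103 0.0307] tooly deg 7.87 tilt 0.04 rows 1 dp [ 0.  0. -0.] spin 0.015
yaw 7.85 face a 0.5896 back 0.6047 rms 8e-05
stop face b [0.188  0.1878 0.188  0.1883 0.1883 0.1884 0.1885 0.188  0.1881 0.1883] a range 0.5296 0.5839 bmax 0.2036
toe a at b 0.128 0.5892
toe a at b 0.14 0.5889
toe a at b 0.152 0.5891
toe a at b 0.164 0.5892
toe a at b 0.176 0.5891
end b 0.1861
flange plane [-0.0028 -0.0007  0.023 ]
16.15 a,b 0.5384 0.1386 F a,b,z -4.21 -3.23 -0.9 [-0.63  0.54 -0.04]
TCP [0.5146 0.2103 0.0308] tooly deg 7.87 tilt 0.04 rows 1 dp [ 0.  0. -0.] spin 0.015
```

The toe touches the fence, but the bracket hangs about 1 mm above the plate. I'll ease off, seat it, then press.

>>> apply_moves(targets=[{"grip": -1,"dp": [-0.01,-0.04,0],"spin": 0},{"grip": -1,"dp": [0,0,0.02],"spin": 0},{"grip": -1,"dp": [0,0,0.012],"spin": 0},{"grip": -1,"dp": [0,0,0],"spin": 0},{"grip": -1,"dp": [0,0,0],"spin": 0}])

```text
time: 16.65
eef_pos: [0.5142, 0.2103, 0.0301]
ee_rot: [2.064, 2.369, 0.001]
force: [0.6, -1.8, -1.7]
finger_gap: 0.0109
finger_force: 58.8
```

```bash
python3 st.py
```

```text
16.65 a,b 0.538 0.1385 F a,b,z 0.37 -1.85 -1.72 [-0.2  -0.09 -0.07]
TCP [0.5142 0.2103 0.0301] tooly deg 7.87 tilt 0.04 rows 1 dp [ 0.  0. -0.] spin 0.016
```

>>> apply_moves(targets=[{"grip": -1,"dp": [0,0,0.015],"spin": 0},{"grip": -1,"dp": [0,0,0],"spin": 0},{"grip": -1,"dp": [0,0,0],"spin": 0}])

```text
time: 16.95
eef_pos: [0.5141, 0.2102, 0.0298]
ee_rot: [2.064, 2.369, 0.001]
force: [-0.3, -1.7, 0.1]
finger_gap: 0.0109
finger_force: 59.0
```

```bash
python3 st.py
```

```text
16.95 a,b 0.5379 0.1385 F a,b,z -0.49 -1.61 0.14 [-0.15 -0.03 -0.05]
TCP [0.5141 0.2102 0.0298] tooly deg 7.87 tilt 0.03 rows 1 dp [ 0.  0. -0.] spin 0.016
```

>>> apply_moves(targets=[{"grip": -1,"dp": [0,0.02,0],"spin": 0},{"grip": -1,"dp": [0,0.01,0],"spin": 0},{"grip": -1,"dp": [0,0.01,0],"spin": 0},{"grip": -1,"dp": [0,0,0],"spin": 0},{"grip": -1,"dp": [0,0,0],"spin": 0}])

```text
time: 17.45
eef_pos: [0.5145, 0.2102, 0.0297]
ee_rot: [-2.063, -2.368, 0.001]
force: [-4.6, -2.1, 6.1]
finger_gap: 0.011
finger_force: 59.9
```

```bash
python3 st.py
```

```text
17.45 a,b 0.5383 0.1385 F a,b,z -4.81 -1.44 6.13 [-0.25  0.68 -0.04]
TCP [0.5145 0.2102 0.0297] tooly deg 7.88 tilt 0.05 rows 1 dp [ 0.  0. -0.] spin 0.017
```

>>> apply_moves(targets=[{"grip": -1,"dp": [0,0,-0.014],"spin": 0},{"grip": -1,"dp": [0,0.01,0],"spin": 0},{"grip": -1,"dp": [0,0.01,0],"spin": 0},{"grip": -1,"dp": [0,0,0],"spin": 0},{"grip": -1,"dp": [0,0,0],"spin": 0}])

```text
time: 17.95
eef_pos: [0.5145, 0.2103, 0.0298]
ee_rot: [-2.063, -2.368, 0.002]
force: [-6.8, -2.2, 4.9]
finger_gap: 0.0108
finger_force: 60.0
```

```bash
python3 st.py
```

```text
17.95 a,b 0.5383 0.1385 F a,b,z -7.03 -1.27 4.94 [-0.31  0.98 -0.09]
TCP [0.5145 0.2103 0.0298] tooly deg 7.88 tilt 0.1 rows 1 dp [ 0.  0. -0.] spin 0.017
```

>>> apply_moves(targets=[{"grip": -1,"dp": [0,0,-0.01],"spin": 0},{"grip": -1,"dp": [0,0.01,-0.008],"spin": 0},{"grip": -1,"dp": [0,0.01,0],"spin": 0},{"grip": -1,"dp": [0,0,0],"spin": 0},{"grip": -1,"dp": [0,0,0],"spin": 0}])

```text
time: 18.45
eef_pos: [0.5146, 0.2103, 0.0298]
ee_rot: [-2.062, -2.367, 0.003]
force: [-7.6, -0.6, 3.9]
finger_gap: 0.0108
finger_force: 59.8
```

```bash
python3 st.py
```

```text
18.45 a,b 0.5384 0.1385 F a,b,z -7.65 0.48 3.91 [-0.33  1.05 -0.09]
TCP [0.5146 0.2103 0.0298] tooly deg 7.88 tilt 0.16 rows 1 dp [ 0.  0. -0.] spin 0.017
```

>>> apply_moves(targets=[{"grip": -1,"dp": [0.006,0,-0.012],"spin": 0},{"grip": -1,"dp": [0,0.01,-0.01],"spin": 0},{"grip": -1,"dp": [0,0.01,0],"spin": 0},{"grip": -1,"dp": [0,0,0],"spin": 0},{"grip": -1,"dp": [0,0,0],"spin": 0}])

```text
time: 18.95
eef_pos: [0.5147, 0.2103, 0.0299]
ee_rot: [-2.062, -2.367, 0.005]
force: [-7.0, -1.8, 2.2]
finger_gap: 0.0111
finger_force: 59.6
```

```bash
python3 st.py; python3 gap.py pics/w6.png
```

```text
18.95 a,b 0.5384 0.1385 F a,b,z -7.16 -0.8 2.15 [-0.35  1.17 -0.08]
TCP [0.5147 0.2103 0.0299] tooly deg 7.88 tilt 0.21 rows 1 dp [ 0.  0. -0.] spin 0.016
yaw 7.81 face a 0.5895 back 0.6045 rms 9e-05
stop face b [0.1883 0.1881 0.1883 0.1887 0.1887 0.1888 0.1887 0.1884 0.1886 0.1888] a range 0.5295 0.5836 bmax 0.204
toe a at b 0.128 0.589
toe a at b 0.14 0.5889
toe a at b 0.152 0.589
toe a at b 0.164 0.5891
toe a at b 0.176 0.5891
end b 0.1863
flange plane [-0.0051  0.0006  0.022 ]
```

>>> apply_moves(targets=[{"grip": -1,"dp": [0,0.012,-0.006],"spin": 0},{"grip": -1,"dp": [0,0.012,-0.006],"spin": 0},{"grip": -1,"dp": [0,0.01,0],"spin": 0},{"grip": -1,"dp": [0,0,0],"spin": 0},{"grip": -1,"dp": [0,0,0],"spin": 0}])

```text
time: 19.5
eef_pos: [0.5147, 0.2103, 0.03]
ee_rot: [-2.061, -2.366, 0.007]
force: [-10.9, -3.7, 4.2]
finger_gap: 0.011
finger_force: 59.9
```

```bash
python3 st.py
```

```text
19.5 a,b 0.5385 0.1385 F a,b,z -11.33 -2.23 4.22 [-0.45  1.64 -0.13]
TCP [0.5147 0.2103 0.03  ] tooly deg 7.88 tilt 0.31 rows 1 dp [ 0.  0. -0.] spin 0.017
```

>>> apply_moves(targets=[{"grip": -1,"dp": [0,0,-0.01],"spin": 0},{"grip": -1,"dp": [0,0.012,-0.006],"spin": 0},{"grip": -1,"dp": [0,0,0],"spin": 0},{"grip": -1,"dp": [0,0,0],"spin": 0}])

```text
time: 19.9
eef_pos: [0.5147, 0.2103, 0.0301]
ee_rot: [-2.061, -2.366, 0.007]
force: [-8.5, -2.5, 2.2]
finger_gap: 0.0107
finger_force: 59.6
```

```bash
python3 st.py;python3 gap.py pics/w7.png
```

```text
19.9 a,b 0.5385 0.1385 F a,b,z -8.78 -1.32 2.18 [-0.36  1.59 -0.06]
TCP [0.5147 0.2103 0.0301] tooly deg 7.88 tilt 0.34 rows 1 dp [ 0.  0. -0.] spin 0.017
yaw 7.78 face a 0.5894 back 0.6044 rms 9e-05
stop face b [0.1887 0.1884 0.1887 0.189  0.189  0.1891 0.189  0.1887 0.1888] a range 0.5295 0.5834 bmax 0.2043
toe a at b 0.128 0.5889
toe a at b 0.14 0.5887
toe a at b 0.152 0.5888
toe a at b 0.164 0.5891
toe a at b 0.176 0.589
end b 0.1867
flange plane [-0.0067  0.0003  0.0221]
```

>>> apply_moves(targets=[{"grip": -1,"dp": [0,0.012,0],"spin": 0},{"grip": -1,"dp": [0,0.01,0],"spin": 0},{"grip": -1,"dp": [0,0,0],"spin": 0},{"grip": -1,"dp": [0,0,0],"spin": 0},{"grip": -1,"dp": [0,0,0],"spin": 0}])

```text
time: 20.45
eef_pos: [0.5147, 0.2103, 0.0301]
ee_rot: [-2.061, -2.366, 0.009]
force: [-14.4, -3.3, 6.0]
finger_gap: 0.011
finger_force: 60.1
```

```bash
python3 st.py
```

```text
20.45 a,b 0.5385 0.1385 F a,b,z -14.67 -1.32 5.97 [-0.41  2.11 -0.15]
TCP [0.5147 0.2103 0.0301] tooly deg 7.88 tilt 0.4 rows 1 dp [ 0.  0. -0.] spin 0.017
```

>>> apply_moves(targets=[{"grip": -1,"dp": [0,-0.009,-0.004],"spin": 0},{"grip": -1,"dp": [0,0,0],"spin": 0},{"grip": -1,"dp": [0,0,0],"spin": 0}])

```text
time: 20.75
eef_pos: [0.5147, 0.2103, 0.0301]
ee_rot: [-2.061, -2.366, 0.008]
force: [-11.4, -2.2, 3.1]
finger_gap: 0.0112
finger_force: 59.6
```

>>> apply_moves(targets=[{"grip": -1,"dp": [0,0,0],"spin": 0},{"grip": -1,"dp": [0,0,0],"spin": 0},{"grip": -1,"dp": [0,0,0],"spin": 0},{"grip": -1,"dp": [0,0,0],"spin": 0},{"grip": -1,"dp": [0,0,0],"spin": 0}])

```text
time: 21.25
eef_pos: [0.5147, 0.2103, 0.0301]
ee_rot: [-2.061, -2.366, 0.008]
force: [-12.7, -3.1, 2.1]
finger_gap: 0.0108
finger_force: 59.6
```

```bash
python3 st.py
```

```text
21.25 a,b 0.5385 0.1385 F a,b,z -12.98 -1.32 2.14 [-0.41  1.81 -0.13]
TCP [0.5147 0.2103 0.0301] tooly deg 7.88 tilt 0.38 rows 1 dp [ 0.  0. -0.] spin 0.017
```

>>> apply_moves(targets=[{"grip": -1,"dp": [0,-0.006,0],"spin": 0},{"grip": -1,"dp": [0,0,0],"spin": 0},{"grip": -1,"dp": [0,0,0],"spin": 0},{"grip": -1,"dp": [0,0,0],"spin": 0},{"grip": -1,"dp": [0,0,0],"spin": 0},{"grip": -1,"dp": [0,0,0],"spin": 0},{"grip": -1,"dp": [0,0,0],"spin": 0},{"grip": -1,"dp": [0,0,0],"spin": 0},{"grip": -1,"dp": [0,0,0],"spin": 0},{"grip": -1,"dp": [0,0,0],"spin": 0}])

```text
time: 22.25
eef_pos: [0.5147, 0.2103, 0.0301]
ee_rot: [-2.061, -2.366, 0.008]
force: [-10.6, -1.8, 2.2]
finger_gap: 0.0108
finger_force: 59.5
```

>>> apply_moves(targets=[{"grip": -1,"dp": [0,0,0],"spin": 0},{"grip": -1,"dp": [0,0,0],"spin": 0},{"grip": -1,"dp": [0,0,0],"spin": 0},{"grip": -1,"dp": [0,0,0],"spin": 0},{"grip": -1,"dp": [0,0,0],"spin": 0},{"grip": -1,"dp": [0,0,0],"spin": 0},{"grip": -1,"dp": [0,0,0],"spin": 0},{"grip": -1,"dp": [0,0,0],"spin": 0},{"grip": -1,"dp": [0,0,0],"spin": 0},{"grip": -1,"dp": [0,0,0],"spin": 0}])

```text
time: 23.25
eef_pos: [0.5147, 0.2103, 0.03]
ee_rot: [-2.061, -2.366, 0.008]
force: [-10.3, -2.8, 2.6]
finger_gap: 0.011
finger_force: 59.5
```

```bash
python3 st.py
```

```text
23.25 a,b 0.5385 0.1385 F a,b,z -10.59 -1.42 2.64 [-0.39  1.72 -0.14]
TCP [0.5147 0.2103 0.03  ] tooly deg 7.88 tilt 0.36 rows 1 dp [ 0.  0. -0.] spin 0.018
```

Push is steady at about 10.5 N. I'll hold 3 more seconds, look once, then hand in.

>>> apply_moves(targets=[{"grip": -1,"dp": [0,0,0],"spin": 0},{"grip": -1,"dp": [0,0,0],"spin": 0},{"grip": -1,"dp": [0,0,0],"spin": 0},{"grip": -1,"dp": [0,0,0],"spin": 0},{"grip": -1,"dp": [0,0,0],"spin": 0},{"grip": -1,"dp": [0,0,0],"spin": 0},{"grip": -1,"dp": [0,0,0],"spin": 0},{"grip": -1,"dp": [0,0,0],"spin": 0},{"grip": -1,"dp": [0,0,0],"spin": 0},{"grip": -1,"dp": [0,0,0],"spin": 0},{"grip": -1,"dp": [0,0,0],"spin": 0},{"grip": -1,"dp": [0,0,0],"spin": 0},{"grip": -1,"dp": [0,0,0],"spin": 0},{"grip": -1,"dp": [0,0,0],"spin": 0},{"grip": -1,"dp": [0,0,0],"spin": 0},{"grip": -1,"dp": [0,0,0],"spin": 0},{"grip": -1,"dp": [0,0,0],"spin": 0},{"grip": -1,"dp": [0,0,0],"spin": 0},{"grip": -1,"dp": [0,0,0],"spin": 0},{"grip": -1,"dp": [0,0,0],"spin": 0}])

```text
time: 25.25
eef_pos: [0.5147, 0.2103, 0.0301]
ee_rot: [-2.061, -2.366, 0.008]
force: [-11.1, -2.4, 2.4]
finger_gap: 0.011
finger_force: 59.5
```

```bash
python3 st.py; python3 gap.py pics/w8.png; python3 st.py
```

```text
25.25 a,b 0.5385 0.1385 F a,b,z -11.28 -0.83 2.41 [-0.35  1.7  -0.11]
TCP [0.5147 0.2103 0.0301] tooly deg 7.88 tilt 0.36 rows 1 dp [ 0.  0. -0.] spin 0.017
yaw 7.81 face a 0.5895 back 0.6045 rms 9e-05
stop face b [0.1884 0.1882 0.1884 0.1887 0.1888 0.1889 0.1889 0.1885 0.1886 0.1889] a range 0.5295 0.5838 bmax 0.2041
toe a at b 0.128 0.5891
toe a at b 0.14 0.5887
toe a at b 0.152 0.5888
toe a at b 0.164 0.5891
toe a at b 0.176 0.589
end b 0.1864
flange plane [-0.008  -0.0002  0.0221]
25.3 a,b 0.5385 0.1385 F a,b,z -10.78 -1.07 2.69 [-0.36  1.69 -0.07]
TCP [0.5147 0.2103 0.0301] tooly deg 7.88 tilt 0.36 rows 1 dp [ 0.  0. -0.] spin 0.017
```

View pics/w8.png

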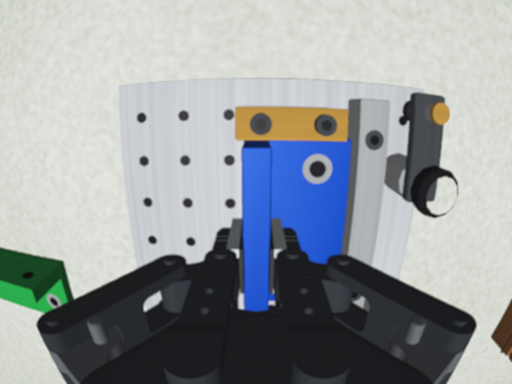

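The picture shows the bracket's end at the stop (row 140) and its toe along the fence foot (column 349). The stop's top hides the last 1.5 mm of the flange from this view, and the earlier force rise and stall confirmed the stop contact.

```bash
python3 -c "
from workcell import ticket
print(ticket.close_job())"
```

```text
the job is handed in; nothing more can be done
None
```

The job is handed in: the blue bracket is on the plate, square to the fence and up against the end stop. The arm is still gripping it and pushing at about 10.5 N, steady for over three seconds. That push is read at the wrist, so the fence itself may feel up to about 3 N less because of drag on the plate.

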